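# Put the washed clay hole cutters back in their graded block

## Robot

A 7-joint arm with a two-finger parallel gripper is mounted at the origin on the work surface. World frame = base frame: x ahead of the robot, y to its left, z up, the work surface at z = 0. Lengths are in m, angles in rad, forces in N, time in s.
With the tool pointing down it reaches from about 0.425 to 1.025 m from the base axis. Payload 9.4 kg.
Tool frame: the origin (TCP) lies at the very end of the fingers, on their centre line; the grasp point (between the pads) lies 19 mm behind it; z points along the fingers, y is the line along which they close (so a half turn about z gives the same grasp; the last joint's range is limited). The gripper opens to 93 mm and grips with 3 to 60 N. Pads are 15 mm wide; open, the fingers measure 128 mm over their backs; the gripper's body (75 mm by 188 mm) begins 65 mm behind the grasp point.
Start: joints at [-1.242, 0.599, -0.003, 1.599, 0.002, 0.943, -0.08], TCP at [0.286, 0.666, 0.219] pointing down, gripper open.
Joint ranges: [-2.57, 2.57], [-0.35, 1.97], [-1.29, 1.29], [0.11, 2.56], [-1.05, 4.19], [0.11, 1.86], [-2.63, 2.63]. Speed limits (rad/s): [2.22, 2.22, 3.01, 3.01, 3.14, 3.14, 3.14].

## Interface

Orientations are given as a unit quaternion [x, y, z, w].
In Python, from bench import readout, viewer, order gives the robot as it stands. The module is installed in compiled form; this text tells all that it offers.
- The arm moves only by the shell command python3 -m jog 'ROWS'. ROWS is JSON, a list of rows, each a list of 7 numbers: the finger opening in mm, from 0 to 93, then the shift along the tool's x, y, z in mm, then the turn, a rotation vector about the tool's x, y, z in degrees. In form: [[hand, tx, ty, tz, wx, wy, wz], ...]. A call has 1 to 8 rows; each row is the pose to reach, as a shift and turn from the pose commanded when the call began, along the tool's axes at that moment; what a row does not reach only later rows make up. A row lasts 1/8 s, in which the tool goes at most 62.5 mm and 10.7 degrees, less where a joint would pass 70% of its speed; a pose out of reach is approached as far as the arm can. A call with a gripper value outside its range is refused whole. The fingers move at their own pace and stop on an object; the grip force is fixed at half the most. Time passes only in rows, so rows that repeat a pose let the fingers close. It gives the time, the measured TCP pose, the force, the opening and the grip force at its end, in the units of the state.
- readout.read_state(): the state, without advancing time (a new reading comes with each control period).
- viewer.camera(name): name is "side" or "top" or "wrist"; returns a dict with "color" (420x560x3 uint8, blue, green, red), "z_map" (420x560 float32, m along the optical axis (not along the pixel's ray), 0 where there is no reading), "mtx" (3x3 intrinsics, pixels), "D" ([k1, k2, p1, p2, k3] as OpenCV has them; the pictures are not rectified), "cam_to_world" (4x4, takes a point from camera to world coordinates). Camera axes: x right, y up, looking along -z (the intrinsics and any distortion apply to the point x, -y, -z); pixel columns grow to the right and rows downward; lengths in m; the calibration is good to about 2 mm. A picture is of the moment at which its call begins.
- order.job_done(): hands the job in; it is judged then, once.
The state is a dict: "clock": time; "joint_positions": joint angles; "qd": joint speeds; "tau": joint torques, N m; "tool_pos": TCP position; "tool_rot": TCP orientation; "wrist_force": force on the tool from outside, world axes, zero at the start; "moment": the same for the moment, N m; "grip_width": opening from 0.0 (shut) to 1.0 (fully open); "gripper_force": force on a finger pad.
Only numpy, scipy, OpenCV 4.12 (cv2) and the standard library are available. Lean on these libraries where they do the work, as an engineer would, in place of code of your own. Each camera call takes 0.05 s, during which the arm holds its last target. There are 200 camera calls.

## Task

The two clay hole cutters draining in the steel stands are clean: put each one away, cutting end down, in the hole of the wooden block that it just fits, and leave it standing fully home. Nothing marks a cutter's size and the two differ, so gauge each one first. Lower them in gently, never let one fall or ram it against the block, and leave the third cutter, which is already in the block, and the ware on the bench alone.

Things in the scene. Friction and masses are not known exactly. Their poses are not given: they have to be found in the camera images.
- cutter_a: clay hole cutter to put away, 160 mm long: round steel tube, its upper 60 mm a flush round beech handle; one outside diameter all along, one of 20, 25, 30, 35 or 40 mm, unmarked: feel or measure it. 0.13 to 0.33 kg. Origin: centre of the cutting end, +z along the axis to the handle. Leans handle up in its stand, 35 degrees from vertical, the upper 68 mm free; lift it straight up or along its axis
- cutter_b: the other cutter to put away: described as cutter_a, but of another of the five diameters; which of the two is thicker is not told. Either may be left or right of the block
- cutter_c: bystander: the 40 mm cutter of the set, already standing in its hole (block_hole4), its top 175 mm above the bench. Origin: centre of its lower end, +z up
- stand_a: fixed steel draining stand that holds cutter_a: tray 160 x 100 x 10 mm (x, y, z) and a 92 mm long V channel (legs 36 mm wide at 90 degrees) leaning 35 degrees towards the tray's -x side, open to +x, its highest edges about 106 mm above the bench, with a stop across its lower end on which the cutting end rests. Origin: centre of the tray's underside
- stand_b: fixed steel draining stand that holds cutter_b; the same shape and frame as stand_a
- block: fixed brown wooden block 80 x 300 x 60 mm (x, y, z) with five round blind holes in a row along its y axis, graded from 20 mm at the +y end to 40 mm at the -y end, 54 mm apart, each 2 mm wider than its cutter, 45 mm deep, chamfered 2 mm. Origin: centre of the underside. A cutter fully home stands 115 mm out. One too big stops on the rim; one too small goes in loosely, which is wrong
- block_hole0 (a point): centre of the mouth of the block's hole for the 20 mm cutter (22 mm wide), on the block's top face, 60 mm above the bench (empty at the start)
- block_hole1 (a point): centre of the mouth of the block's hole for the 25 mm cutter (27 mm wide), on the block's top face, 60 mm above the bench (empty at the start)
- block_hole2 (a point): centre of the mouth of the block's hole for the 30 mm cutter (32 mm wide), on the block's top face, 60 mm above the bench (empty at the start)
- block_hole3 (a point): centre of the mouth of the block's hole for the 35 mm cutter (37 mm wide), on the block's top face, 60 mm above the bench (empty at the start)
- block_hole4 (a point): centre of the mouth of the block's hole for the 40 mm cutter (42 mm wide), on the block's top face, 60 mm above the bench (occupied by cutter_c)
- bowl: bystander: a white glazed bowl 124 mm wide, 55 mm high, loose on the bench beyond the block. Origin: centre of its underside
- planter: bystander: a pink unglazed planter 110 mm wide, 95 mm high, loose on the bench beyond the block. Origin: centre of its underside
- tile: bystander: a flat pink fluted dish blank 90 x 200 mm (x, y), 13 mm high, loose on the bench between the robot and the block. Origin: centre of its underside
There are look-alikes about, which are no part of the job. What is shaped like the cutter_b but blue is not meant. What is shaped like the cutter_a but red is not meant.

How it is judged:
By the outcome, as a careful person would: the job done as asked, in the order asked, and still so for the second after the job is handed in, with the robot touching nothing.
It also fails if it takes over 72 s, if anything falls off the work surface, if the arm or the gripper's body presses on something with over 40 N, if the wrist force passes 120 N, or if a joint passes its speed limit or range.

## Working session

There is one attempt and no reset: what is moved stays moved. The work goes in short steps, Python scripts to look and compute and a shell command to move; the robot and the scene stay as the last step left them, time stands still between calls to the robot, and variables do not carry over. Pictures are saved under pics/ and viewed, at most 10 in all, crops included, and the job is handed in when it is done.

```bash
mkdir -p pics; cat > h.py <<'E'
import numpy as np, cv2, pickle
from bench import readout, viewer, order
from scipy.spatial.transform import Rotation as R
def snap(n,f=None):
    c=viewer.camera(n); pickle.dump(c,open(f'{f or n}.pkl','wb'))
    cv2.imwrite(f'pics/{f or n}.png',c['color']); return c
def pts(c):
    h,w=c['z_map'].shape; u,v=np.meshgrid(np.arange(w),np.arange(h))
    p=cv2.undistortPoints(np.stack([u,v],-1).reshape(-1,1,2).astype(np.float64),np.array(c['mtx']),np.array(c['D'])).reshape(h,w,2)
    z=c['z_map']; P=np.stack([p[...,0]*z,-p[...,1]*z,-z,np.ones_like(z)],-1)
    W=P@np.array(c['cam_to_world']).T; W=W[...,:3]; W[z==0]=np.nan; return W
E
python3 - <<'E'
from h import *
a=snap('top');b=snap('side')
cv2.imwrite('pics/both.png',cv2.resize(np.hstack([a['color'],b['color']]),(800,300)))
print(readout.read_state())
for c in(a,b):print(np.array(c['cam_to_world']).round(3),c['mtx'],c['D'])
E
```

```text
{'clock': 0.1, 'joint_positions': array([-1.24170537,  0.6000269 , -0.00250846,  1.60000042,  0.00177421,
        0.9428865 , -0.07979392]), 'qd': array([-0.00074224, -0.00018609,  0.00084795, -0.00325972, -0.00057975,
        0.00153995, -0.00145948]), 'tau': array([ 5.65188326e-03, -7.66553593e+01,  1.50219910e+00, -2.52929932e+01,
       -5.22867171e-02,  1.37131786e-02,  2.28116158e-05]), 'tool_pos': array([0.28605591, 0.66574232, 0.21787765]), 'tool_rot': array([ 2.01496168e-01,  9.79489081e-01, -6.55598293e-04, -7.20509389e-05]), 'wrist_force': array([ 0.23128284,  0.31422548, -0.10880841]), 'moment': array([-0.05961988,  0.03914188,  0.02316223]), 'gripper_force': 0.0, 'grip_width': 0.9972606316628657}
[[ 0.013  0.997 -0.073  0.46 ]
 [-1.     0.011 -0.027 -0.054]
 [-0.027  0.073  0.997  1.22 ]
 [ 0.     0.     0.     1.   ]] [[407.08079252   0.         277.17959271]
 [  0.         407.08079252 212.67264574]
 [  0.           0.           1.        ]] [-0.10852435  0.          0.          0.          0.        ]
[[ 0.873  0.288 -0.394 -0.117]
 [-0.488  0.54  -0.686 -1.138]
 [ 0.016  0.791  0.612  1.036]
 [ 0.     0.     0.     1.   ]] [[546.07967529   0.         278.90861917]
 [  0.         546.07967529 202.23913199]
 [  0.           0.           1.        ]] [0.01447368 0.         0.         0.         0.        ]
```

View pics/top.png

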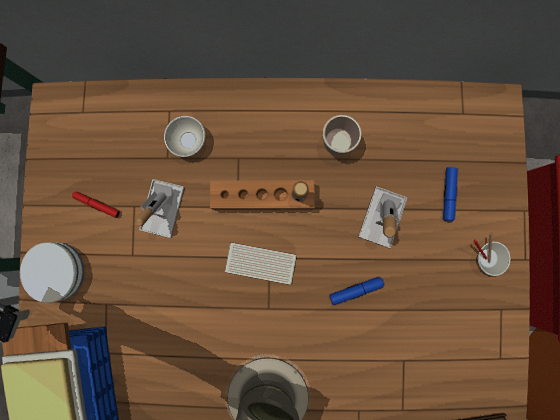

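View pics/side.png

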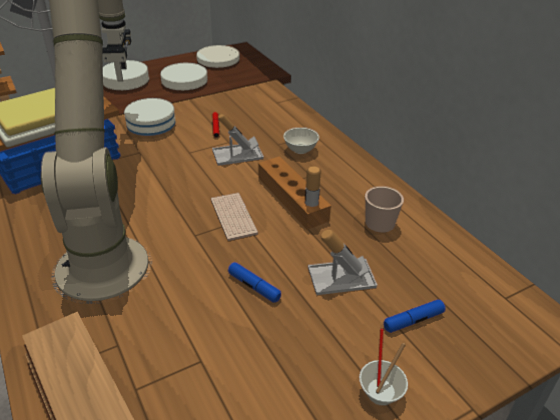

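The top view shows the block at (262,195), with cutter_c at (301,189). The leaning steel and beech cutters are in stands at (161,208) and (383,217). Look-alikes are a red one at (96,204) and blue ones at (451,194) and (357,291). They lie loose on the bench, so they aren't meant. Only the two beech-handled cutters in the stands fit the description.

```bash
cat > m.py <<'E'
from h import *
a=pickle.load(open('top.pkl','rb'));b=pickle.load(open('side.pkl','rb'))
A=pts(a);B=pts(b)
# block top
m=np.zeros(A.shape[:2],bool);m[165:225,200:325]=1
m&=(A[...,2]>.05)&(A[...,2]<.07)
P=A[m];print('top z',np.median(P[:,2]),len(P))
r=cv2.minAreaRect((P[:,:2]*1000).astype(np.float32));print('block',r)
# holes: dark pixels
g=a['color'].max(2)
sub=(g[165:225,200:325]<62).astype(np.uint8)
def ray(c,u,v,z):
    p=cv2.undistortPoints(np.array([[[u,v]]],float),np.array(c['mtx']),np.array(c['D'])).ravel()
    T=np.array(c['cam_to_world']);d=T[:3,:3]@[p[0],-p[1],-1];o=T[:3,3];return o+d*(z-o[2])/d[2]
n,_,st,ce=cv2.connectedComponentsWithStats(sub)
for i in range(1,n):
    if st[i,4]>20:print('dark',ce[i]+[200,165],st[i,4],ray(a,*(ce[i]+[200,165]),.06).round(4))
def cl(W,c,lo,hi,x,y):
    return (W[...,2]>lo)&(W[...,2]<hi)&(abs(W[...,0]-x)<.12)&(abs(W[...,1]-y)<.12)
for nm,(u,v) in dict(L=(161,208),Rr=(383,217)).items():
    x,y,_=ray(a,u,v,.01)
    t=cl(A,a,.004,.016,x,y);
    w=a['color'].astype(int);t&=(w.max(2)-w.min(2)<40)&(w.min(2)>90)
    print(nm,'tray',np.round([x,y],3),cv2.minAreaRect((A[t][:,:2]*1000).astype(np.float32)))
    for W,c,k in((A,a,'top'),(B,b,'side')):
        col=c['color'].astype(int);h=cl(W,c,.06,.2,x,y)&(col[...,2]-col[...,0]>35)
        Q=W[h];Q=Q[np.isfinite(Q).all(1)]
        if len(Q)<8:print(k,len(Q));continue
        mu=Q.mean(0);U=np.linalg.svd(Q-mu)[2][0];U*=np.sign(U[2])
        print(k,len(Q),'mean',mu.round(4),'axis',U.round(3),'tilt',np.degrees(np.arccos(U[2])).round(1),'az',np.degrees(np.arctan2(U[1],U[0])).round(1),'zmax',Q[:,2].max().round(3))
E
python3 m.py
python3 - <<'E'
import cv2,numpy as np
t=cv2.imread('pics/top.png');s=cv2.imread('pics/side.png')
f=lambda i,u,v:cv2.resize(i[v-37:v+37,u-50:u+50],(400,296),interpolation=2)
cv2.imwrite('pics/crop.png',np.vstack([np.hstack([f(t,161,208),f(t,383,217)]),np.hstack([f(s,240,145),f(s,345,260)])]))
E
```

```text
top z 0.06029381749257279 2366
block ((600.3701171875, 22.704788208007812), (79.80120849609375, 300.7361755371094), 0.4123091399669647)
dark [259.66666667 191.        ] 21 [0.6071 0.0285 0.06  ]
dark [299.23913043 197.56521739] 46 [ 0.5892 -0.0852  0.06  ]
dark [271.60330579 208.7768595 ] 121 [ 0.5562 -0.0065  0.06  ]
L tray [0.559 0.331] ((560.1985473632812, 333.2436218261719), (103.23322296142578, 161.16380310058594), 76.90840911865234)
top 148 mean [0.5254 0.337  0.1465] axis [-0.655  0.123  0.745] tilt 41.8 az 169.4 zmax 0.167
side 141 mean [0.5187 0.3333 0.1322] axis [-0.438  0.067  0.896] tilt 26.3 az 171.3 zmax 0.163
Rr tray [ 0.539 -0.337] ((541.2587890625, -336.0976867675781), (101.8615951538086, 162.00454711914062), 70.65056610107422)
top 247 mean [ 0.5063 -0.3204  0.1508] axis [-0.75   0.095  0.654] tilt 49.2 az 172.8 zmax 0.17
side 331 mean [ 0.4978 -0.332   0.1414] axis [-0.504  0.311  0.805] tilt 36.3 az 148.3 zmax 0.168
```

View pics/crop.png

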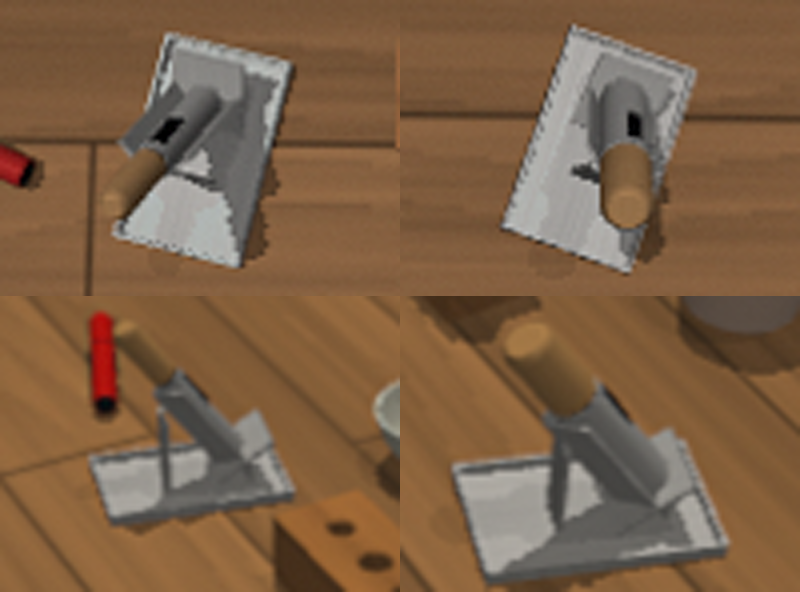

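The crop confirms the targets: both cutters in the stands have beech handles. The left one is thin and the right one thick. Next I fit the cutter axes (35° lean, along the tray's -x).

```bash
cat >> h.py <<'E'
def go(p,Rt):
    s=readout.read_state();R0=R.from_quat(s['tool_rot'])
    print('shift mm',(R0.inv().apply(np.array(p)-s['tool_pos'])*1000).round(1),'rot deg',np.degrees((R0.inv()*Rt).as_rotvec()).round(1))
def frame(z,y):
    z=z/np.linalg.norm(z);y=y-z*(y@z);y/=np.linalg.norm(y);return R.from_matrix(np.stack([np.cross(y,z),y,z],1))
E
cat > f.py <<'E'
from h import *
from scipy.optimize import least_squares
C={k:pickle.load(open(k+'.pkl','rb')) for k in('top','side')}
for nm,x,y,yaw in(('L',.5602,.3332,-13.1),('R',.5413,-.3361,-19.35)):
    t=np.radians(yaw);e=np.array([np.cos(t),np.sin(t),0]);n=np.array([-e[1],e[0],0])
    u=-e*np.sin(np.radians(35))+np.array([0,0,np.cos(np.radians(35))]);w=np.cross(u,n)
    for ks in(('top',),('side',),('top','side')):
        Q=[]
        for k in ks:
            W=pts(C[k]);col=C[k]['color'].astype(int)
            h=(W[...,2]>.06)&(W[...,2]<.2)&(abs(W[...,0]-x)<.12)&(abs(W[...,1]-y)<.12)&(col[...,2]-col[...,0]>35)
            h=cv2.erode(h.astype(np.uint8),np.ones((2,2)))>0
            Q.append(W[h])
        Q=np.vstack(Q)-[x,y,0];s=Q@u;smax=np.percentile(s,97)
        K=Q[s<smax-.006];a,b=K@n,K@w
        r=least_squares(lambda p:np.hypot(a-p[0],b-p[1])-p[2],[0,b.mean(),.013],loss='soft_l1',f_scale=.002)
        c,d,rad=r.x
        top=np.array([x,y,0])+n*c+w*d+u*smax
        print(nm,ks,len(K),'n,w,r',r.x.round(4),'smax',smax.round(4),'top',top.round(4))
E
python3 f.py
```

```text
L ('top',) 79 n,w,r [-0.0019 -0.0495  0.0106] smax 0.1632 top [0.5081 0.3434 0.1621]
L ('side',) 82 n,w,r [-0.0094 -0.0432  0.0073] smax 0.1617 top [0.5022 0.3371 0.1572]
L ('top', 'side') 164 n,w,r [-0.0002 -0.0457  0.0141] smax 0.163 top [0.5055 0.3457 0.1597]
R ('top',) 118 n,w,r [-0.0006 -0.048   0.0168] smax 0.1642 top [ 0.4894 -0.3185  0.162 ]
R ('side',) 207 n,w,r [-0.0021 -0.0445  0.0157] smax 0.1641 top [ 0.4862 -0.319   0.1599]
R ('top', 'side') 326 n,w,r [ 0.0004 -0.0454  0.0179] smax 0.1642 top [ 0.4877 -0.3168  0.1605]
```

```bash
cat > t.py <<'E'
from h import *
def U(yaw):
    t=np.radians(yaw);e=np.array([np.cos(t),np.sin(t),0]);return -e*np.sin(np.radians(35))+np.array([0,0,np.cos(np.radians(35))]),np.array([-e[1],e[0],0])
uL,nL=U(-13.1);uR,nR=U(-19.35)
topL=np.array([.506,.3455,.160]);topR=np.array([.4875,-.3178,.1605])
FL=frame(-uL,nL);FR=frame(-uR,nR);FR2=frame(-uR,-nR)
E
python3 -c "
from t import *
go(topL+.06*uL,FL);go(topL-.042*uL,FL)"
```

```text
shift mm [-294.6 -213.5    9. ] rot deg [ -3.2 -34.9  -9.8]
shift mm [-352.2 -203.1   92.6] rot deg [ -3.2 -34.9  -9.8]
```

```bash
python3 -m jog '[[93,-50,-36,-40,0,0,0],[93,-295,-213,9,-3.2,-34.9,-9.8],[93,-295,-213,9,-3.2,-34.9,-9.8],[93,-295,-213,9,-3.2,-34.9,-9.8],[93,-295,-213,9,-3.2,-34.9,-9.8],[93,-295,-213,9,-3.2,-34.9,-9.8],[93,-295,-213,9,-3.2,-34.9,-9.8],[93,-295,-213,9,-3.2,-34.9,-9.8]]'; python3 -c "
from t import *
c=snap('wrist')
go(topL+.06*uL,FL);go(topL-.042*uL,FL);print(readout.read_state()['joint_positions'].round(2))"
```

```text
clock: 1.1
tool_pos: [0.4732, 0.3545, 0.2096]
tool_rot: [0.109, 0.947, -0.033, 0.299]
wrist_force: [0.2, -0.1, 0.0]
grip_width: 1.0
gripper_force: 0.0
shift mm [ 0.3 -2.1  0.4] rot deg [ 0.2 -0.  -0. ]
shift mm [  0.3  -2.4 102.4] rot deg [ 0.2 -0.  -0. ]
[-1.43  0.47  0.51  2.22  0.93  0.44 -0.49]
```

View pics/wrist.png

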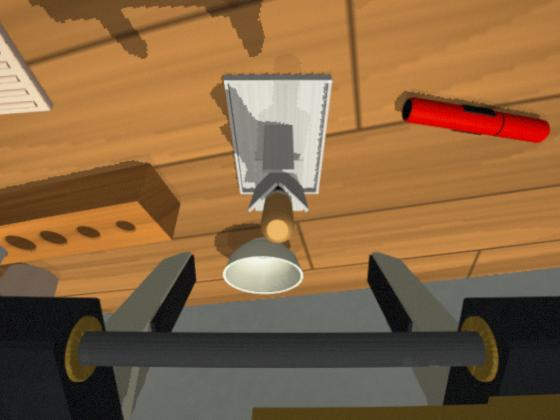

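The wrist view shows the handle cap at (278,230), between the fingertips at columns 193 and 370. I'll measure the cap in the tool frame.

```bash
cat > w.py <<'E'
from t import *
import sys
c=pickle.load(open('wrist.pkl','rb'));W=pts(c);s=readout.read_state();R0=R.from_quat(s['tool_rot'])
T=R0.inv().apply((W-s['tool_pos']).reshape(-1,3)).reshape(W.shape)*1000
col=c['color'].astype(int)
m=(col[...,2]-col[...,0]>35)&(np.hypot(T[...,0],T[...,1])<40)&(T[...,2]>-20)&(T[...,2]<125)
P=T[m];print(len(P));lo=np.percentile(P[:,2],5);cap=P[P[:,2]<lo+4]
print('cap z',lo,'n',len(cap),'xy centre',((cap.min(0)+cap.max(0))/2).round(1),'ext',np.ptp(cap,0).round(1))
body=P[P[:,2]>lo+6]
for z0 in range(int(lo)+5,int(lo)+65,12):
    q=body[(body[:,2]>z0)&(body[:,2]<z0+12)]
    if len(q)>5:print(z0,len(q),'y range',q[:,1].min().round(1),q[:,1].max().round(1))
E
python3 w.py
```

```text
1382
cap z 60.823359177528886 n 621 xy centre [-0.2 -3.4 62.3] ext [20.7 20.8  5.1]
65 175 y range -15.5 8.6
77 135 y range -15.7 8.5
89 108 y range -15.4 8.6
101 94 y range -15.2 7.5
113 60 y range -14.6 6.8
```

```bash
python3 -m jog '[[93,0,-3,30,0.2,0,0],[93,0,-3,60,0.2,0,0],[93,0,-3,85,0.2,0,0],[93,0,-3,102,0.2,0,0],[93,0,-3,102,0.2,0,0],[40,0,-3,102,0.2,0,0],[40,0,-3,102,0.2,0,0],[34,0,-3,102,0.2,0,0]]'; python3 -m jog '[[0,0,0,0,0,0,0],[0,0,0,0,0,0,0],[0,0,0,0,0,0,0],[0,0,0,0,0,0,0]]'
```

```text
clock: 2.15
tool_pos: [0.5294, 0.3384, 0.1266]
tool_rot: [0.11, 0.947, -0.034, 0.299]
wrist_force: [-0.4, 0.1, 0.5]
grip_width: 0.726
gripper_force: 0.0
clock: 2.65
tool_pos: [0.5295, 0.3379, 0.1261]
tool_rot: [0.11, 0.947, -0.035, 0.299]
wrist_force: [-0.3, 0.5, -0.4]
grip_width: 0.294
gripper_force: 0.0
```

```bash
python3 -m jog '[[0,0,0,0,0,0,0],[0,0,0,0,0,0,0],[0,0,0,0,0,0,0],[0,0,0,0,0,0,0]]'
```

```text
clock: 3.15
tool_pos: [0.5296, 0.3383, 0.1261]
tool_rot: [0.109, 0.947, -0.035, 0.299]
wrist_force: [1.9, 2.3, -0.6]
grip_width: 0.266
gripper_force: 30.0
```

The opening reads 0.266 × 93 = 24.7 mm, so this is the 25 mm cutter and goes in hole1. I lift it out along its axis.

```bash
python3 -m jog '[[0,0,0,-10,0,0,0],[0,0,0,-30,0,0,0],[0,0,0,-55,0,0,0],[0,0,0,-80,0,0,0],[0,0,0,-105,0,0,0],[0,0,0,-130,0,0,0],[0,0,0,-130,0,0,0],[0,0,0,-130,0,0,0]]'; cat >> t.py <<'E'
hx=np.array([.6004,.0227]);yb=np.radians(.4)
def hole(i): return np.array([*(hx+(.108-.054*i)*np.array([-np.sin(yb),np.cos(yb)])),.06])
E
python3 - <<'E'
from t import *
print(hole(1))
for y in([0,1,0],[1,0,0]):
  go(hole(1)+[0,0,.06+.118],frame(np.array([0,0,-1.]),np.array(y,float)))
E
```

```text
clock: 4.15
tool_pos: [0.4571, 0.3544, 0.2319]
tool_rot: [0.11, 0.947, -0.036, 0.299]
wrist_force: [0.9, 0.1, -1.8]
grip_width: 0.264
gripper_force: 30.0
[0.60002301 0.07669868 0.06      ]
shift mm [-169.3 -237.6  111.7] rot deg [ -4.1  34.8 -12.8]
shift mm [-169.3 -237.6  111.7] rot deg [23.3 29.6 74.2]
```

```bash
python3 -m jog '[[0,-25,-35,0,-1,8,-3],[0,-60,-85,20,-2,16,-6],[0,-110,-150,60,-3,25,-9],[0,-169,-238,90,-4.1,34.8,-12.8],[0,-169,-238,90,-4.1,34.8,-12.8],[0,-169,-238,90,-4.1,34.8,-12.8],[0,-169,-238,90,-4.1,34.8,-12.8],[0,-169,-238,90,-4.1,34.8,-12.8]]'; python3 - <<'E'
from t import *
go(hole(1)+[0,0,.06+.118],frame(np.array([0,0,-1.]),np.array([0,1.,0])))
a=snap('wrist','wp');b=snap('side','sp');c=snap('top','tp')
cv2.imwrite('pics/p1.png',np.hstack([cv2.resize(a['color'],(400,300)),cv2.resize(b['color'][120:270,200:400],(400,300))]))
E
```

```text
clock: 5.15
tool_pos: [0.5895, 0.0723, 0.2543]
tool_rot: [0.005, 1.0, -0.002, -0.0]
wrist_force: [0.1, 0.4, -2.0]
grip_width: 0.268
gripper_force: 30.0
shift mm [-10.5   4.6  16.3] rot deg [-0.2 -0.  -0.6]
```

View pics/p1.png

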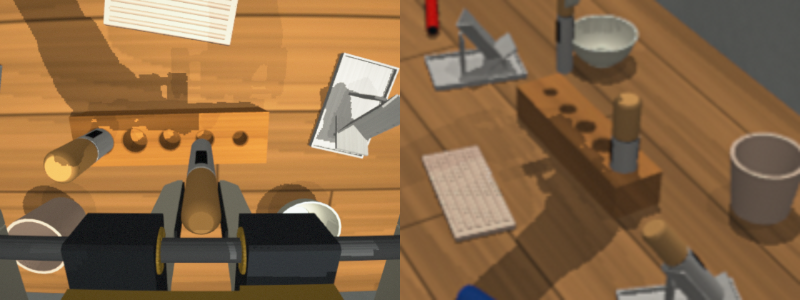

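The left panel (wrist view) has the cutter held straight, with its tip next to the third hole from the left of the four empty ones. The right panel (side view) has it upright above the block. I'll measure the hole centres and the cutter axis in this wrist view.

```bash
cat > k.py <<'E'
from t import *
def holes(f,s=None,dep=.054):
    c=pickle.load(open(f+'.pkl','rb'));W=pts(c);out=[]
    # depth points deeper than rim, inside block footprint
    T=np.array(c['cam_to_world']);o=T[:3,3]
    d=W-o;Z=o+d*((.06-o[2])/d[...,2])[...,None]   # ray hit on z=.06
    for i in range(4):
        h=hole(i);near=np.hypot(Z[...,0]-h[0],Z[...,1]-h[1])<.024
        m=near&(W[...,2]<dep)&(W[...,2]>-.01)
        n,l,st,ce=cv2.connectedComponentsWithStats(m.astype(np.uint8))
        if n<2:continue
        j=1+st[1:,4].argmax();q=Z[l==j][:,:2]
        (cx,cy),r=cv2.minEnclosingCircle((q*1000).astype(np.float32))
        out.append((i,len(q),round(cx,1),round(cy,1),round(2*r,1),(q.mean(0)*1000).round(1),(h[:2]*1000).round(1)))
    for x in out:print(f,*x)
def body(f):
    c=pickle.load(open(f+'.pkl','rb'));W=pts(c);s=readout.read_state();p=s['tool_pos']
    for z0 in np.arange(p[2]-.118,p[2]+.0,.02):
        m=(W[...,2]>z0)&(W[...,2]<z0+.02)&(np.hypot(W[...,0]-p[0],W[...,1]-p[1])<.03)
        q=W[m]
        if len(q)>12:
            q=q*1000
            A=np.c_[q[:,:2],np.ones(len(q))];x=np.linalg.lstsq(A,(q[:,:2]**2).sum(1),rcond=None)[0]
            print(f,'z',z0.round(3),len(q),'x',q[:,0].min().round(1),q[:,0].max().round(1),'y',q[:,1].min().round(1),q[:,1].max().round(1),'circ',(x[:2]/2).round(1),np.sqrt(x[2]+(x[:2]**2).sum()/4).round(1))
E
python3 - <<'E'
from k import *
holes('top');holes('wp');holes('tp');body('wp');body('sp');print(readout.read_state()['tool_pos'])
E
```

```text
top 0 43 598.5 130.2 21.3 [597.8 129.8] [599.6 130.7]
top 1 65 598.5 76.0 25.6 [598.4  76.1] [600.   76.7]
top 2 96 599.4 22.4 31.5 [599.1  22.1] [600.4  22.7]
top 3 124 599.8 -32.6 37.4 [600.2 -31.7] [600.8 -31.3]
wp 0 278 596.8 130.9 21.2 [597.1 131. ] [599.6 130.7]
wp 1 267 597.6 77.6 25.9 [594.  79.] [600.   76.7]
wp 2 604 598.2 24.3 31.1 [598.3  24.2] [600.4  22.7]
wp 3 807 599.3 -29.4 36.4 [599.1 -29.5] [600.8 -31.3]
tp 2 3 584.1 21.5 5.7 [584.1  21.5] [600.4  22.7]
tp 3 123 600.0 -33.6 39.1 [600.1 -31.8] [600.8 -31.3]
wp z 0.137 148 x 577.4 587.3 y 60.5 84.8 circ [589.9  72.6] 12.4
wp z 0.157 205 x 577.1 587.4 y 60.5 84.9 circ [590.   72.7] 12.5
wp z 0.177 231 x 576.2 586.9 y 60.6 84.8 circ [588.8  72.7] 11.8
wp z 0.197 320 x 576.1 587.2 y 60.4 84.8 circ [587.7  72.7] 11.3
wp z 0.217 452 x 576.2 586.9 y 60.5 84.8 circ [588.8  72.6] 11.8
wp z 0.237 580 x 576.3 586.8 y 52.0 92.3 circ [590.8  72.6] 14.1
sp z 0.137 43 x 570.8 594.8 y 57.5 75.9 circ [582.4  68.7] 8.6
sp z 0.157 47 x 571.2 593.1 y 57.6 75.7 circ [582.1  68.9] 8.3
sp z 0.177 51 x 569.9 601.2 y 57.4 81.7 circ [584.7  72.7] 11.2
sp z 0.197 52 x 570.5 598.0 y 57.1 76.4 circ [584.   71.1] 9.9
sp z 0.217 51 x 569.3 598.3 y 56.3 85.0 circ [583.8  72.3] 10.7
sp z 0.237 47 x 570.2 592.6 y 55.4 95.5 circ [585.2  75.9] 14.1
[0.58706619 0.07959767 0.25464548]
```

```bash
python3 -m jog '[[0,0,0,0,0,0,0],[0,0,0,0,0,0,0],[0,0,0,0,0,0,0]]'; python3 - <<'E'
from k import *
snap('wrist','wp2');holes('wp2');body('wp2');s=readout.read_state();print(s['tool_pos'],np.abs(s['qd']).max())
go(np.array([.5977,.0775,.20]),frame(np.array([0,0,-1.]),np.array([0,1.,0])))
E
```

```text
clock: 5.68
tool_pos: [0.5873, 0.0811, 0.2561]
tool_rot: [-0.001, 1.0, -0.0, 0.0]
wrist_force: [0.0, 0.4, -1.9]
grip_width: 0.26
gripper_force: 30.0
wp2 0 279 597.0 131.1 21.4 [597.  131.2] [599.6 130.7]
wp2 1 233 597.2 77.4 26.1 [593.2  76.3] [600.   76.7]
wp2 2 605 598.3 24.4 31.3 [598.3  24.3] [600.4  22.7]
wp2 3 791 599.1 -29.4 36.1 [599.  -29.4] [600.8 -31.3]
wp2 z 0.138 147 x 575.2 585.0 y 69.6 93.8 circ [587.9  81.8] 12.5
wp2 z 0.158 201 x 575.1 585.2 y 69.7 94.0 circ [587.8  81.8] 12.4
wp2 z 0.178 228 x 574.0 585.2 y 69.7 93.9 circ [586.7  81.7] 11.8
wp2 z 0.198 323 x 573.9 585.2 y 69.4 93.7 circ [585.6  81.6] 11.3
wp2 z 0.218 441 x 573.8 585.1 y 69.5 93.7 circ [586.5  81.5] 11.7
wp2 z 0.238 598 x 574.2 584.3 y 62.7 100.5 circ [588.4  81.5] 13.9
[0.58733138 0.08077203 0.25612623] 0.006916718927769361
shift mm [-10.3  -3.3  56.1] rot deg [-0.   0.   0.1]
```

```bash
python3 -m jog '[[0,-9.8,-4,0,0,0,0],[0,-9.8,-4,15,0,0,0],[0,-9.8,-4,30,0,0,0],[0,-9.8,-4,45,0,0,0],[0,-9.8,-4,55,0,0,0],[0,-9.8,-4,60,0,0,0],[0,-9.8,-4,60,0,0,0],[0,-9.8,-4,60,0,0,0]]'; python3 - <<'E'
from k import *
snap('wrist','wp3');holes('wp3');body('wp3');s=readout.read_state();print(s['tool_pos'],s['wrist_force'])
E
```

```text
clock: 6.72
tool_pos: [0.5977, 0.0761, 0.1965]
tool_rot: [-0.0, 1.0, 0.0, 0.001]
wrist_force: [0.1, 0.5, -1.1]
grip_width: 0.266
gripper_force: 30.0
wp3 0 383 596.7 130.8 21.2 [596.8 130.8] [599.6 130.7]
wp3 1 195 596.9 77.6 25.9 [590.7  78.2] [600.   76.7]
wp3 2 844 598.3 24.3 31.3 [598.2  24.2] [600.4  22.7]
wp3 3 1067 598.7 -29.1 36.3 [598.5 -29.2] [600.8 -31.3]
wp3 z 0.079 144 x 585.6 595.9 y 64.7 89.1 circ [598.4  76.8] 12.4
wp3 z 0.099 207 x 585.5 595.6 y 64.6 89.0 circ [598.3  76.7] 12.4
wp3 z 0.119 227 x 584.6 595.6 y 64.7 88.9 circ [597.1  76.7] 11.7
wp3 z 0.139 317 x 584.3 595.4 y 64.4 88.7 circ [596.   76.6] 11.3
wp3 z 0.159 451 x 584.3 595.3 y 64.4 88.7 circ [597.   76.5] 11.7
wp3 z 0.179 589 x 584.7 594.9 y 57.2 95.0 circ [599.   76.2] 14.1
[0.59769111 0.07599712 0.19654782] [-0.53075224  0.13697382 -1.44225685]
```

```bash
python3 -m jog '[[0,0.8,0.8,6,0,0,0],[0,0.8,0.8,11,0,0,0],[0,0.8,0.8,14,0,0,0],[0,0.8,0.8,16,0,0,0],[0,0.8,0.8,18,0,0,0],[0,0.8,0.8,20,0,0,0],[0,0.8,0.8,22,0,0,0],[0,0.8,0.8,22,0,0,0]]'; python3 -m jog '[[0,0,0,2,0,0,0],[0,0,0,4,0,0,0]]'
```

```text
clock: 7.78
tool_pos: [0.5967, 0.0767, 0.174]
tool_rot: [-0.0, 1.0, -0.0, 0.0]
wrist_force: [1.4, 0.1, -2.6]
grip_width: 0.266
gripper_force: 30.0
clock: 8.02
tool_pos: [0.5968, 0.0768, 0.17]
tool_rot: [-0.0, 1.0, -0.0, 0.001]
wrist_force: [0.1, 0.8, -0.6]
grip_width: 0.268
gripper_force: 30.0
```

```bash
python3 -m jog '[[0,0,0,4,0,0,0],[0,0,0,8,0,0,0],[0,0,0,12,0,0,0],[0,0,0,16,0,0,0],[0,0,0,20,0,0,0],[0,0,0,24,0,0,0],[0,0,0,28,0,0,0],[0,0,0,29,0,0,0]]'; python3 -m jog '[[0,0,0,1,0,0,0],[0,0,0,2,0,0,0],[0,0,0,3,0,0,0],[0,0,0,4,0,0,0],[0,0,0,5,0,0,0]]'
```

```text
clock: 9.02
tool_pos: [0.5968, 0.0768, 0.1408]
tool_rot: [-0.0, 1.0, -0.0, 0.0]
wrist_force: [1.4, 0.8, -0.7]
grip_width: 0.265
gripper_force: 30.0
clock: 9.65
tool_pos: [0.5967, 0.0768, 0.136]
tool_rot: [-0.0, 1.0, -0.0, 0.0]
wrist_force: [1.7, -0.8, 0.4]
grip_width: 0.269
gripper_force: 30.0
```

```bash
python3 -m jog '[[0,0,0,0.7,0,0,0],[0,0,0,1.4,0,0,0],[0,0,0,1.4,0,0,0]]'; python3 -m jog '[[0,0,0,0.7,0,0,0],[0,0,0,1.4,0,0,0],[0,0,0,1.4,0,0,0]]'
```

```text
clock: 10.02
tool_pos: [0.5967, 0.0768, 0.1346]
tool_rot: [-0.0, 1.0, -0.0, 0.0]
wrist_force: [2.4, 0.2, -2.0]
grip_width: 0.263
gripper_force: 30.0
clock: 10.4
tool_pos: [0.5971, 0.0768, 0.1342]
tool_rot: [-0.0, 1.0, 0.0, 0.001]
wrist_force: [0.2, 0.5, 8.1]
grip_width: 0.265
gripper_force: 30.0
```

Contact of 8 N at TCP z 0.1342 puts the cutter top at 0.175, so it is home. I release and retreat.

```bash
python3 -m jog '[[40,0,0,-0.5,0,0,0],[50,0,0,-0.5,0,0,0],[60,0,0,-0.5,0,0,0],[60,0,0,-0.5,0,0,0],[60,0,0,-40,0,0,0],[60,0,0,-100,0,0,0],[60,0,0,-120,0,0,0],[60,0,0,-120,0,0,0]]'; python3 - <<'E'
from k import *
s=readout.read_state();print(s['joint_positions'].round(2))
c=snap('top','t2');W=pts(c);m=(W[...,2]>.168)&(W[...,2]<.19)&(abs(W[...,0]-.597)<.05)&(abs(W[...,1]-.03)<.16)
print(W[m].round(3)[::6])
go(topR+.06*uR,FR);go(topR+.06*uR,FR2)
E
```

```text
clock: 11.4
tool_pos: [0.5973, 0.0769, 0.2548]
tool_rot: [-0.0, 1.0, 0.0, 0.002]
wrist_force: [-0.3, -0.5, -0.5]
grip_width: 0.647
gripper_force: 0.0
[-0.19  0.41 -0.04  1.85  0.02  0.88  1.33]
[[ 0.62  -0.084  0.171]
 [ 0.617 -0.086  0.173]
 [ 0.614 -0.079  0.174]
 [ 0.615 -0.094  0.174]
 [ 0.612 -0.079  0.172]
 [ 0.612 -0.094  0.174]
 [ 0.609 -0.076  0.176]
 [ 0.609 -0.092  0.176]
 [ 0.606 -0.071  0.176]
 [ 0.607 -0.086  0.175]
 [ 0.607 -0.102  0.175]
 [ 0.604 -0.081  0.175]
 [ 0.603 -0.097  0.18 ]
 [ 0.601 -0.074  0.176]
 [ 0.601 -0.089  0.175]
 [ 0.599 -0.066  0.169]
 [ 0.598 -0.081  0.177]
 [ 0.599 -0.097  0.176]
 [ 0.596 -0.074  0.175]
 [ 0.596 -0.089  0.173]
 [ 0.597 -0.105  0.17 ]
 [ 0.594 -0.081  0.174]
 [ 0.594 -0.097  0.172]
 [ 0.591 -0.076  0.172]
 [ 0.591 -0.092  0.175]
 [ 0.588 -0.074  0.175]
 [ 0.589 -0.089  0.172]
 [ 0.586 -0.076  0.175]
 [ 0.586 -0.092  0.176]
 [ 0.583 -0.084  0.172]
 [ 0.581 -0.087  0.168]]
shift mm [ 141.7 -383.1   43.5] rot deg [  5.9 -34.6  18.8]
shift mm [ 141.7 -383.1   43.5] rot deg [  48.4    8.3 -153.9]
```

```bash
python3 -m jog '[[93,20,-40,-20,0,0,0],[93,50,-100,-20,0,-6,2],[93,80,-170,-20,2,-16,8],[93,142,-383,43,5.9,-34.6,18.8],[93,142,-383,43,5.9,-34.6,18.8],[93,142,-383,43,5.9,-34.6,18.8],[93,142,-383,43,5.9,-34.6,18.8],[93,142,-383,43,5.9,-34.6,18.8]]'; python3 -m jog '[[93,0,0,0,0,0,0],[93,0,0,0,0,0,0]]';python3 -c "
from t import *
c=snap('wrist')
go(topR+.06*uR,FR);go(topR-.042*uR,FR);print(readout.read_state()['joint_positions'].round(2))"; python3 w.py
```

```text
clock: 12.45
tool_pos: [0.4684, -0.2188, 0.2228]
tool_rot: [0.142, 0.963, -0.09, 0.212]
wrist_force: [0.7, -0.6, -0.3]
grip_width: 1.002
gripper_force: 0.0
clock: 12.7
tool_pos: [0.469, -0.2186, 0.2238]
tool_rot: [0.143, 0.963, -0.09, 0.212]
wrist_force: [-0.2, -0.1, 0.2]
grip_width: 0.997
gripper_force: 0.0
shift mm [ -1.9 -86.   28.1] rot deg [-5.1 -9.   4.2]
shift mm [-18.2 -77.5 128.5] rot deg [-5.1 -9.   4.2]
[ 0.5   0.24 -0.32  2.39  1.26  0.24  0.28]
0Traceback (most recent call last):
  File "w.py", line 7, in <module>
    P=T[m];print(len(P));lo=np.percentile(P[:,2],5);cap=P[P[:,2]<lo+4]
                            ~~~~~~~~~~~~~^^^^^^^^^^
    return _quantile_unchecked(
        a, q, axis, out, overwrite_input, method, keepdims, weights)
    return _ureduce(a,
                    func=_quantile_ureduce_func,
    ...<5 lines>...
                    overwrite_input=overwrite_input,
                    method=method)
    r = func(a, **kwargs)
    result = _quantile(arr,
                       quantiles=q,
    ...<2 lines>...
                       out=out,
                       weights=wgt)
    slices_having_nans = np.isnan(arr[-1, ...])
                                  ~~~^^^^^^^^^
IndexError: index -1 is out of bounds for axis 0 with size 0
```

```bash
python3 -m jog '[[93,-2,-86,28,-5.1,-9,4.2],[93,-2,-86,28,-5.1,-9,4.2],[93,-2,-86,28,-5.1,-9,4.2],[93,-2,-86,28,-5.1,-9,4.2],[93,-2,-86,28,-5.1,-9,4.2],[93,-2,-86,28,-5.1,-9,4.2]]';python3 -c "
from t import *
c=snap('wrist')
go(topR+.06*uR,FR);go(topR-.042*uR,FR);print(readout.read_state()['joint_positions'].round(2))"; python3 w.py
```

```text
clock: 13.5
tool_pos: [0.4548, -0.3073, 0.2099]
tool_rot: [0.161, 0.94, -0.051, 0.296]
wrist_force: [-0.5, -0.6, -0.0]
grip_width: 0.996
gripper_force: 0.0
shift mm [0.5 0.3 0.2] rot deg [-0.1  0.   0. ]
shift mm [  0.6   0.4 102.2] rot deg [-0.1  0.   0. ]
[ 1.21  0.4  -0.83  2.42  2.31  0.27 -0.52]
2314
cap z 61.56786958336139 n 1287 xy centre [ 0.4  0.4 63. ] ext [30.4 31.   5.2]
66 251 y range -16.2 17.6
78 165 y range -16.2 17.6
90 145 y range -16.1 17.7
102 122 y range -16.0 17.9
114 81 y range -15.2 15.5
```

```bash
python3 -m jog '[[93,0.5,0.6,30,0,0,0],[93,0.5,0.6,60,0,0,0],[93,0.5,0.6,85,0,0,0],[93,0.5,0.6,102,0,0,0],[93,0.5,0.6,102,0,0,0],[50,0.5,0.6,102,0,0,0],[44,0.5,0.6,102,0,0,0],[44,0.5,0.6,102,0,0,0]]'; python3 -m jog '[[0,0,0,0,0,0,0],[0,0,0,0,0,0,0],[0,0,0,0,0,0,0],[0,0,0,0,0,0,0],[0,0,0,0,0,0,0],[0,0,0,0,0,0,0]]'
```

```text
clock: 14.55
tool_pos: [0.5097, -0.3264, 0.1272]
tool_rot: [0.161, 0.94, -0.052, 0.297]
wrist_force: [-0.0, -0.6, -0.5]
grip_width: 0.727
gripper_force: 0.0
clock: 15.3
tool_pos: [0.51, -0.3258, 0.1266]
tool_rot: [0.16, 0.94, -0.051, 0.297]
wrist_force: [0.8, 2.8, 2.4]
grip_width: 0.372
gripper_force: 30.0
```

The opening reads 0.372 × 93 = 34.6 mm, so this is the 35 mm cutter and goes in hole3.

```bash
python3 -m jog '[[0,0,0,-10,0,0,0],[0,0,0,-30,0,0,0],[0,0,0,-55,0,0,0],[0,0,0,-80,0,0,0],[0,0,0,-105,0,0,0],[0,0,0,-130,0,0,0],[0,0,0,-130,0,0,0],[0,0,0,-130,0,0,0]]'; 
python3 - <<'E'
from t import *
s=readout.read_state();print(s['joint_positions'].round(2))
D=np.array([0,0,-1.])
go(s['tool_pos']+[.05,0,.06],frame(D,np.array([0,1.,0])))
for y in([1.,0,0],[-1.,0,0]): go(s['tool_pos']+[.05,0,.06],frame(D,np.array(y)))
E
```

```text
clock: 16.3
tool_pos: [0.4393, -0.3018, 0.2327]
tool_rot: [0.161, 0.94, -0.052, 0.297]
wrist_force: [-0.0, 0.3, -2.2]
grip_width: 0.376
gripper_force: 30.0
[ 1.25  0.33 -0.83  2.43  2.3   0.19 -0.51]
shift mm [-73.1  16.6 -22. ] rot deg [ -6.1  34.7 -18.8]
shift mm [-73.1  16.6 -22. ] rot deg [21.5 30.5 68.2]
shift mm [-73.1  16.6 -22. ] rot deg [ -33.4   23.5 -105.5]
```

```bash
python3 -m jog '[[0,-30,7,-22,2.7,3.8,8.5],[0,-73,17,-22,5.4,7.6,17],[0,-73,17,-22,21.5,30.5,68.2],[0,-73,17,-22,21.5,30.5,68.2],[0,-73,17,-22,21.5,30.5,68.2],[0,-73,17,-22,21.5,30.5,68.2],[0,-73,17,-22,21.5,30.5,68.2],[0,-73,17,-22,21.5,30.5,68.2]]'; python3 -m jog '[[0,0,0,0,0,0,0],[0,0,0,0,0,0,0]]'
python3 - <<'E'
from t import *
s=readout.read_state();print(s['joint_positions'].round(2))
D=np.array([0,0,-1.]);F=frame(D,np.array([1.,0,0]))
go(s['tool_pos'],F);go([.599,-.0295,.30],F)
E
```

```text
clock: 17.3
tool_pos: [0.4896, -0.2996, 0.2915]
tool_rot: [0.555, 0.824, -0.04, 0.102]
wrist_force: [-0.5, -0.7, -2.1]
grip_width: 0.372
gripper_force: 30.0
clock: 17.55
tool_pos: [0.489, -0.3004, 0.2915]
tool_rot: [0.552, 0.826, -0.041, 0.105]
wrist_force: [0.3, -0.3, -2.4]
grip_width: 0.375
gripper_force: 30.0
[ 0.93  0.33 -0.71  1.99  0.51  0.79  0.31]
shift mm [0. 0. 0.] rot deg [ 5.3 11.9 22.4]
shift mm [202.4 206.7 -43.8] rot deg [ 5.3 11.9 22.4]
```

```bash
python3 -m jog '[[0,0,0,-50,2,5,10],[0,0,0,-50,5.3,11.9,22.4],[0,0,0,-50,5.3,11.9,22.4],[0,0,0,-50,5.3,11.9,22.4],[0,0,0,-50,5.3,11.9,22.4]]'
python3 - <<'E'
from t import *
s=readout.read_state();print(s['joint_positions'].round(2))
D=np.array([0,0,-1.]);F=frame(D,np.array([1.,0,0]))
go(s['tool_pos'],F);go([.595,-.0295,.34],F)
E
```

```text
clock: 18.18
tool_pos: [0.4825, -0.2911, 0.3408]
tool_rot: [0.707, 0.707, -0.0, 0.001]
wrist_force: [0.0, 1.0, -3.1]
grip_width: 0.372
gripper_force: 30.0
[ 0.95  0.35 -0.69  1.79  0.25  1.09  0.17]
shift mm [0. 0. 0.] rot deg [ 0.1  0.1 -0. ]
shift mm [261.6 112.4   0.6] rot deg [ 0.1  0.1 -0. ]
```

```bash
python3 -m jog '[[0,40,0,0,0,0,0],[0,90,20,0,0,0,0],[0,140,40,0,0,0,0],[0,190,70,0,0,0,0],[0,235,95,0,0,0,0],[0,262,112,0,0,0,0],[0,262,112,0,0,0,0],[0,262,112,0,0,0,0]]'
python3 -m jog '[[0,0,0,20,0,0,0],[0,0,0,50,0,0,0],[0,0,0,80,0,0,0],[0,0,0,80,0,0,0],[0,0,0,80,0,0,0],[0,0,0,80,0,0,0]]'
python3 - <<'E'
from k import *
a=snap('wrist','wq');holes('wq');body('wq');s=readout.read_state();print(s['tool_pos'],s['wrist_force'],s['joint_positions'].round(2))
b=snap('side','sq')
cv2.imwrite('pics/q1.png',np.hstack([cv2.resize(a['color'],(400,300)),cv2.resize(b['color'][120:270,200:400],(400,300))]))
E
```

```text
clock: 19.18
tool_pos: [0.5954, -0.0305, 0.3413]
tool_rot: [0.708, 0.706, -0.0, 0.001]
wrist_force: [-0.0, 0.1, -2.2]
grip_width: 0.371
gripper_force: 30.0
clock: 19.92
tool_pos: [0.5968, -0.0303, 0.2631]
tool_rot: [0.709, 0.706, 0.001, 0.002]
wrist_force: [0.5, 0.1, -1.5]
grip_width: 0.373
gripper_force: 30.0
wq 0 409 598.0 130.3 21.6 [598.  130.1] [599.6 130.7]
wq 1 28 602.1 68.7 18.7 [603.8  67. ] [600.   76.7]
wq 2 698 599.5 23.3 31.6 [599.6  23.4] [600.4  22.7]
wq 3 604 600.2 -30.3 36.0 [600.6 -26.3] [600.8 -31.3]
wq z 0.145 197 x 580.3 614.3 y -28.2 -14.5 circ [597.4 -32.1] 17.4
wq z 0.165 267 x 580.3 614.3 y -28.0 -14.4 circ [597.3 -32.1] 17.4
wq z 0.185 308 x 580.3 614.2 y -28.5 -13.4 circ [597.1 -31.1] 16.8
wq z 0.205 419 x 579.9 614.0 y -28.3 -13.4 circ [597.  -30.3] 16.3
wq z 0.225 577 x 579.9 614.0 y -28.2 -13.3 circ [596.8 -31.4] 17.0
wq z 0.245 779 x 571.3 621.0 y -29.3 -14.1 circ [596.4 -34.8] 20.2
[ 0.5966709  -0.03021966  0.26288536] [-0.07732483  0.41923726 -2.27837885] [ 0.44  0.48 -0.7   1.82  0.37  0.97 -0.42]
```

View pics/q1.png

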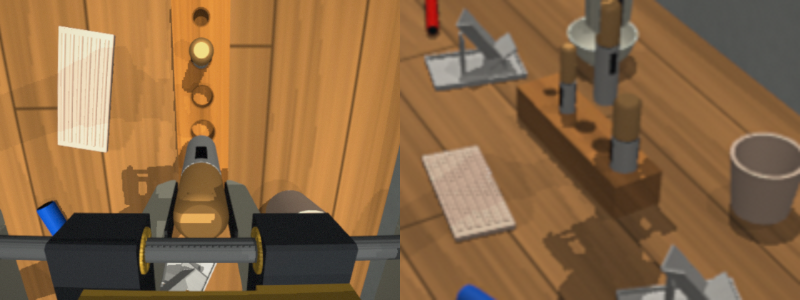

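The side panel (right) shows the first cutter standing in hole1, level with cutter_c. The 35 mm cutter hangs above hole3 in the wrist panel (left), hole rim near (203,130).

```bash
python3 -m jog '[[0,1.6,2.8,8,0,0,0],[0,1.6,2.8,24,0,0,0],[0,1.6,2.8,42,0,0,0],[0,1.6,2.8,56,0,0,0],[0,1.6,2.8,64,0,0,0],[0,1.6,2.8,66,0,0,0],[0,1.6,2.8,66,0,0,0],[0,1.6,2.8,66,0,0,0]]'
python3 - <<'E'
from k import *
a=snap('wrist','wq2');holes('wq2');body('wq2');s=readout.read_state();print(s['tool_pos'],s['tool_rot'],s['wrist_force'])
E
```

```text
clock: 21.02
tool_pos: [0.5994, -0.0285, 0.1962]
tool_rot: [0.708, 0.706, 0.001, 0.001]
wrist_force: [-1.0, 0.8, -1.9]
grip_width: 0.369
gripper_force: 30.0
wq2 0 509 597.8 129.8 21.6 [597.7 128.8] [599.6 130.7]
wq2 1 47 600.5 69.9 20.8 [603.2  67. ] [600.   76.7]
wq2 2 1018 599.4 23.3 31.4 [599.4  23.5] [600.4  22.7]
wq2 3 209 600.3 -27.5 35.0 [600.7 -18.4] [600.8 -31.3]
wq2 z 0.078 202 x 582.8 616.8 y -26.5 -12.7 circ [599.9 -30.4] 17.4
wq2 z 0.098 265 x 582.8 616.8 y -26.2 -12.6 circ [599.8 -30.3] 17.4
wq2 z 0.118 309 x 582.8 616.7 y -26.4 -11.6 circ [599.7 -29.3] 16.8
wq2 z 0.138 423 x 582.4 616.5 y -26.5 -11.7 circ [599.5 -28.5] 16.3
wq2 z 0.158 571 x 582.5 616.5 y -25.8 -11.6 circ [599.4 -29.6] 16.9
wq2 z 0.178 777 x 575.0 623.1 y -27.3 -12.3 circ [599.1 -33.1] 20.2
[ 0.59937608 -0.02851892  0.19614682] [7.08466496e-01 7.05743336e-01 6.82679770e-04 1.05013607e-03] [ 0.0487519   0.44003536 -2.5470119 ]
```

```bash
python3 -m jog '[[0,0,0,6,0,0,0],[0,0,0,11,0,0,0],[0,0,0,14,0,0,0],[0,0,0,16,0,0,0],[0,0,0,18,0,0,0],[0,0,0,19,0,0,0],[0,0,0,20,0,0,0],[0,0,0,20,0,0,0]]'; python3 -m jog '[[0,0,0,1,0,0,0],[0,0,0,2,0,0,0],[0,0,0,3,0,0,0],[0,0,0,4,0,0,0]]'
```

```text
clock: 22.08
tool_pos: [0.5991, -0.0286, 0.1756]
tool_rot: [0.708, 0.706, 0.0, 0.001]
wrist_force: [-0.4, 0.9, -2.3]
grip_width: 0.373
gripper_force: 30.0
clock: 22.58
tool_pos: [0.5991, -0.0286, 0.1715]
tool_rot: [0.708, 0.706, 0.0, 0.001]
wrist_force: [0.2, -0.0, -2.6]
grip_width: 0.371
gripper_force: 30.0
```

```bash
python3 -m jog '[[0,0,0,3,0,0,0],[0,0,0,7,0,0,0],[0,0,0,11,0,0,0],[0,0,0,15,0,0,0],[0,0,0,19,0,0,0],[0,0,0,23,0,0,0],[0,0,0,27,0,0,0],[0,0,0,29,0,0,0]]'; python3 -m jog '[[0,0,0,1,0,0,0],[0,0,0,2,0,0,0],[0,0,0,3,0,0,0],[0,0,0,4,0,0,0],[0,0,0,5,0,0,0],[0,0,0,5.5,0,0,0],[0,0,0,6,0,0,0],[0,0,0,6,0,0,0]]'
```

```text
clock: 23.58
tool_pos: [0.5991, -0.0286, 0.1423]
tool_rot: [0.708, 0.706, 0.0, 0.001]
wrist_force: [-0.2, -0.7, -2.6]
grip_width: 0.37
gripper_force: 30.0
clock: 24.58
tool_pos: [0.5992, -0.0286, 0.1366]
tool_rot: [0.708, 0.706, 0.0, 0.001]
wrist_force: [0.5, 0.6, -3.1]
grip_width: 0.376
gripper_force: 30.0
```

```bash
python3 -m jog '[[0,0,0,0.7,0,0,0],[0,0,0,1.4,0,0,0],[0,0,0,1.4,0,0,0]]'; python3 -m jog '[[0,0,0,0.7,0,0,0],[0,0,0,1.4,0,0,0],[0,0,0,1.4,0,0,0]]'; python3 -m jog '[[0,0,0,0.4,0,0,0],[0,0,0,0.8,0,0,0],[0,0,0,0.8,0,0,0]]'
```

```text
clock: 24.95
tool_pos: [0.5994, -0.0285, 0.1358]
tool_rot: [0.708, 0.706, 0.0, 0.001]
wrist_force: [-1.4, -0.1, 5.6]
grip_width: 0.368
gripper_force: 30.0
clock: 25.32
tool_pos: [0.5997, -0.0284, 0.1356]
tool_rot: [0.708, 0.706, 0.001, 0.002]
wrist_force: [-3.5, -0.2, 18.1]
grip_width: 0.371
gripper_force: 30.0
clock: 25.7
tool_pos: [0.5999, -0.0284, 0.1356]
tool_rot: [0.708, 0.706, 0.001, 0.002]
wrist_force: [-5.3, -1.4, 25.1]
grip_width: 0.37
gripper_force: 30.1
```

Contact comes at TCP z 0.1356, which puts the cutter top near 0.176, so it is home. I unload, release, rise and verify.

```bash
python3 -m jog '[[0,0,0,-1.2,0,0,0],[0,0,0,-2.3,0,0,0],[50,0,0,-2.3,0,0,0],[60,0,0,-2.3,0,0,0],[65,0,0,-2.3,0,0,0],[65,0,0,-2.3,0,0,0]]'; python3 -m jog '[[65,0,0,-20,0,0,0],[65,0,0,-70,0,0,0],[65,0,0,-120,0,0,0],[65,0,0,-120,0,0,0],[65,-60,-100,-120,0,0,0],[65,-60,-160,-120,0,0,0],[65,-60,-160,-120,0,0,0],[65,-60,-160,-120,0,0,0]]'
python3 - <<'E'
from k import *
a=snap('top','t3');b=snap('side','s3')
for f in('t3','s3'):
    W=pts(pickle.load(open(f+'.pkl','rb')))
    for i in(1,3,4):
        h=hole(i);m=(np.hypot(W[...,0]-h[0],W[...,1]-h[1])<.02)&(W[...,2]>.1)
        q=W[m];
        if len(q)>5:
            z=np.percentile(q[:,2],90);t=q[q[:,2]>z-.006];print(f,i,len(q),'top z',z.round(4),((t.min(0)+t.max(0))/2).round(3))
cv2.imwrite('pics/end.png',np.hstack([cv2.resize(a['color'][150:240,130:410],(400,300)),cv2.resize(b['color'][120:270,200:400],(400,300))]))
E
```

```text
clock: 26.45
tool_pos: [0.5992, -0.0285, 0.1352]
tool_rot: [0.708, 0.706, 0.0, 0.001]
wrist_force: [-0.5, -0.6, -0.6]
grip_width: 0.693
gripper_force: 0.0
clock: 27.45
tool_pos: [0.4353, -0.0892, 0.2553]
tool_rot: [0.709, 0.705, -0.001, 0.001]
wrist_force: [1.2, 0.2, 0.3]
grip_width: 0.701
gripper_force: 0.0
t3 1 113 top z 0.1762 [0.598 0.077 0.175]
t3 3 176 top z 0.1769 [ 0.599 -0.031  0.175]
t3 4 201 top z 0.1769 [ 0.6   -0.086  0.176]
s3 1 164 top z 0.1702 [0.594 0.073 0.17 ]
s3 3 163 top z 0.1735 [ 0.597 -0.032  0.172]
s3 4 177 top z 0.1742 [ 0.597 -0.087  0.173]
```

View pics/end.png

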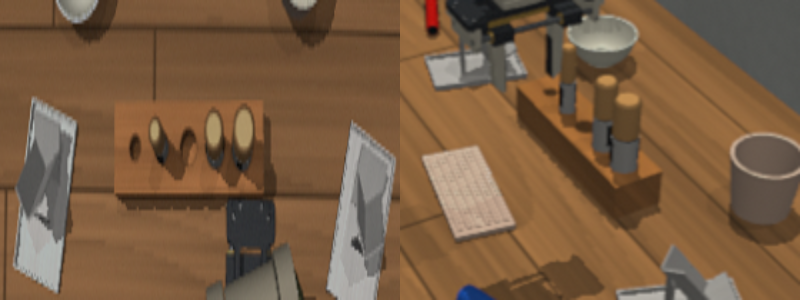

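Both cutters stand in the block in holes 1 and 3, with tops at 0.176 to 0.177 m like cutter_c. The stands are empty and the ware is undisturbed, so I'm handing in.

```bash
python3 -c "
from bench import order
print(order.job_done())"
```

```text
the job is handed in; nothing more can be done
None
```

Both cutters are put away, cutting end down: the left one gauged 25 mm and stands fully home in hole1, the right one gauged 35 mm and stands fully home in hole3, and the job is handed in.

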